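# Unlock the slide rule drawer and hold the bolt back

## Task

Turn the petal-shaped dust shutter on the drawer's lock one click anticlockwise so that its gap uncovers the keyhole, then take the key from its wooden block, push it fully home in the keyhole (its pins are sticky, so wiggle it if it catches) and turn it a quarter turn clockwise to draw the brass bolt back. Finish holding the key there in the gripper, turned against its return spring with the bolt drawn, and do not let go; leave the small things lying in the drawer where they are.

Things in the scene. Friction and masses are not known exactly. Their poses are not given: they have to be found in the camera images.
- drawer: Shallow fixed drawer 260 x 400 x 70 mm, dented steel flap to the robot. Origin under its centre; x away from the flap, y left, z up. In its left front corner a steel lock case with a flat deck, 125 x 140 mm, centre x -62, y +120, top 72 mm above the table, no wall higher. Bolt and guides lie on the deck's -y edge, 15 mm high (19 mm at the flap).
- keyhole (a point): Centre of the keyhole mouth on the deck top, drawer x -62, y +110 mm; axes as the drawer's. Slot straight down, 21 mm along x, 8.5 mm along y, 2 mm chamfers, through an 8 mm plate; under it the plug's slot, 20.2 x 6.8 mm. Two sticky pins, 14 and 19 mm below the deck, catch the tip: 7 to 15 N pushes past, yaw wiggles of 0.08 rad help. The key turns only within 2 mm of home.
- shutter_grip (a point): On the shutter's axis, 17 mm above the deck, in its black bar knob (30 mm long, 10 thick, 5 to 23 mm above the deck). Axis 32 mm from the keyhole, to drawer +y. Steel rosette 4 mm thick, 1 mm over the deck: five petals of radius 13 mm on a 32 mm circle, one of six missing (the gap). Site x turns with it; the bar lies 0.524 rad anticlockwise of point x, its -x end towards the gap.
- shutter (a joint): Shutter angle, rad, growing anticlockwise from above; shutter_grip x is along drawer x at 0. Detents every 1.047. Starts in the detent at 0, a petal over the keyhole, the gap one click short; at 1.047 the gap is over the keyhole and the bar points at it. About 0.05 Nm takes it past a click; then it pulls into the detent and stays.
- plug (a joint): Angle of the lock plug, rad, growing clockwise from above; 0 at rest (slot along keyhole x), stop at 1.62, a quarter turn is 1.57. A spring, up to 0.07 Nm, turns it back if the key is let go. The key has about 0.1 rad of play in the plug and must turn that much further.
- bolt (a joint): Travel of the brass bolt (a 9 mm rod on the deck whose nose sits in a keeper on the flap), m, growing as it is drawn back away from the flap; moved by the plug, 0 at rest, 0.020 at a quarter turn.
- key: Steel key 90 mm long, 60 g, upright, loose in its block. Origin at the tip (bottom) on its axis, z up. From the tip: flat bit 18 mm wide (x), 5 thick (y), 12 high, tip rounded; shank 7 mm thick; collar 18 mm across, 22 to 26 mm up, stops on the deck when home (tip 22 mm below the deck); shank 8 mm thick; flat bow 60 to 90 mm up, 28 wide (x), 10 thick (y), gripped by its thickness. Symmetric.
- keyblock: Fixed wooden block 70 x 70 x 40 mm high, origin under its centre, slot along its x. The key stands at its centre with its x along the block's, collar on the block's top, so the key comes out straight up by more than 22 mm.
- stopwatch: Bystander: black stopwatch, 44 mm across, 14 mm high, lying in the drawer; origin centre of underside.
- mass0: Bystander: brass slotted mass, 40 mm across, 12 mm high, in the drawer; origin centre of underside.
- mass1: Bystander: brass slotted mass, 32 mm across, 9 mm high, in the drawer; origin centre of underside.
- sharpener: Bystander: plastic pencil sharpener 28 x 18 x 12 mm, in the drawer; origin centre of underside.

How it is judged:
On the way, in this order (a step that is already met when the one before it is completed fails the run):
1. the shutter is clicked on by one position, its gap over the keyhole (value of joint shutter between 0.9 and 1.2 rad), for 0.2 s.
2. the key is fully home in the keyhole (z of key in the frame of keyhole below -0.019 m and horizontal distance between key and keyhole below 0.005 m and angle between key's own z axis and vertical below 0.2 rad), for 0.1 s.
At the end, for the whole second after the job is handed in: The key is home in the keyhole (tip at least 19 mm below the deck, within 5 mm of the keyhole's axis), held by the fingers (over 1.5 N) and still; the plug is held turned past 1.4 rad with the bolt drawn more than 17 mm; the shutter stands one click on (0.9 to 1.2 rad) (all of step 1 and value of joint plug above 1.4 rad and value of joint bolt above 0.017 m and z of key in the frame of keyhole below -0.019 m and horizontal distance between key and keyhole below 0.005 m and contact force between the fingers and key above 1.5 N and linear speed of key below 0.03 m/s); the arm keeps its last pose, push and grip.
It fails at once if a thing lying in the drawer is moved more than 30 mm (distance of any of stopwatch, mass0, mass1, sharpener from where it was at the start of the episode above 0.03 m).
It also fails if it takes over 64 s, if anything falls off the work surface, if the arm or the gripper's body presses on something with over 40 N, if the wrist force passes 120 N, or if a joint passes its speed limit or range.

## Robot

A 7-joint arm with a two-finger parallel gripper is mounted at the origin on the work surface. World frame = base frame: x ahead of the robot, y to its left, z up, the work surface at z = 0. Lengths are in m, angles in rad, forces in N, time in s.
With the tool pointing down it reaches from about 0.35 to 0.9 m from the base axis. Payload 7.2 kg.
Tool frame: the origin (TCP) lies midway between the tips of the shut fingers; the grasp point (between the pads) lies 19 mm behind it; z points along the fingers, y is the line along which they close (so a half turn about z gives the same grasp; the last joint's range is limited). The gripper opens to 88 mm and grips with 3 to 60 N. Pads are 20 mm wide; open, the fingers measure 115 mm over their backs; the gripper's body (75 mm by 178 mm) begins 61 mm behind the grasp point.
Start: joints at [-1.226, 0.411, -0.013, 1.596, 0.006, 1.134, -0.082], TCP at [0.251, 0.573, 0.223] pointing down, gripper open.
Joint ranges: [-2.95, 2.95], [-0.29, 1.99], [-1.47, 1.44], [0.14, 2.54], [-1.03, 4.17], [0.13, 1.85], [-2.86, 2.86]. Speed limits (rad/s): [2.39, 2.39, 3.01, 3.01, 3.14, 3.14, 3.14].

## Interface

Orientations are given as a rotation vector (axis times angle).
In Python, from workcell import manip, planner, readout, imaging, order gives the robot as it stands. The module is installed in compiled form; this text tells all that it offers. Calls block until the motion is done:
- manip.goto(position, orientation): joint-space move of the TCP to a pose.
- manip.move_linear(position, frame=None, speed=0.15): straight line of the TCP; frame=None keeps the orientation; speed is the mean speed in m/s.
- manip.move_joints(angles): joint-space move.
- manip.ungrasp() and manip.close_gripper(f_grip=None): open the fingers fully, or close them until they stop; f_grip is the grip in N (None keeps the last).
- manip.pause(seconds).
- planner.solve_ik(position, orientation): joint angles nearest the present ones, or None.
- readout.read_state(): the state.
- imaging.camera(name): name is "side" or "top" or "wrist"; returns the picture (400x640x3 uint8, red, green, blue); there is no depth.
- imaging.camera_params(name): a dict with "mtx" (3x3 intrinsics, pixels), "k1" (the pictures are not rectified: a ray, as slopes to the right and down, at radius r is drawn at 1 + k1 r^2 times it, then the intrinsics apply), "pose" (4x4, takes a point from camera to world coordinates); the wrist camera has in their place "hand_eye" (4x4, takes a point from camera to tool coordinates, whose origin is the TCP and whose axes are the flange's). Camera axes: x right, y down, z forward; pixel columns grow to the right and rows downward; lengths in m; the calibration is good to about 2 mm. A picture is of the moment at which its call begins: read the wrist's pose just before it. camera_params takes no time and is no camera call.
A pose or a line that the arm cannot do raises manip.Unreachable and nothing moves.
- order.finish_job(): hands the job in; it is judged then, once.
The state is a dict: "clock": time; "q": joint angles; "qd": joint speeds; "joint_efforts": joint torques, N m; "eef_pos": TCP position; "ee_rot": TCP orientation; "wrist_force": force on the tool from outside, world axes, zero at the start; "ft_torque": the same for the moment, N m; "gripper_width": finger opening in m; "grip_force": force on a finger pad.
Only numpy, scipy, OpenCV 4.12 (cv2) and the standard library are available. Lean on these libraries where they do the work, as an engineer would, in place of code of your own. Each camera call takes 0.05 s, during which the arm holds its last target. There are 200 camera calls.

## Working session

There is one attempt and no reset: what is moved stays moved. The work goes in short steps, each a Python script; the robot and the scene stay as the last script left them, time stands still between calls to the robot, and variables do not carry over. Pictures are saved under pics/ and viewed, at most 10 in all, crops included, and the job is handed in when it is done.

```bash
mkdir -p pics; python3 - <<'E'
from workcell import manip, planner, readout, imaging, order
import cv2, numpy as np
s=readout.read_state();print(s)
for n in("top","side","wrist"):
    im=imaging.camera(n);cv2.imwrite(f"pics/{n}0.png",im[:,:,::-1]);np.save(f"pics/{n}0.npy",im)
    print(n,imaging.camera_params(n))
a=[cv2.imread(f"pics/{n}0.png") for n in("top",)]
E
```

```text
{'clock': 0.0, 'q': array([-1.22619185,  0.41189778, -0.01273676,  1.59703129,  0.00557964,
        1.13426654, -0.08218992]), 'qd': array([ 0.00144033,  0.00049846, -0.00020522, -0.00091291, -0.00060939,
       -0.00124644,  0.00027723]), 'joint_efforts': array([ 4.06953021e-06, -5.87947512e+01,  6.41262699e-01, -2.91089201e+01,
       -5.40068094e-02,  1.82842539e-02,  1.56930059e-04]), 'eef_pos': array([0.25055815, 0.57204086, 0.22181547]), 'ee_rot': array([-6.43713212e-01, -3.07469075e+00,  2.43344336e-03]), 'wrist_force': array([ 0.6008343 ,  0.43436309, -0.79284249]), 'ft_torque': array([ 0.01522163,  0.11397594, -0.00415591]), 'grip_force': 0.0, 'gripper_width': 0.08816276686284263}
top {'mtx': array([[467.47126586,   0.        , 318.82636104],
       [  0.        , 467.47126586, 196.71139881],
       [  0.        ,   0.        ,   1.        ]]), 'k1': -0.060989630452674436, 'pose': array([[-0.14923297, -0.96844321,  0.19961782,  0.33741824],
       [-0.98879547,  0.14689659, -0.02655013, -0.07443908],
       [-0.00361088, -0.20134335, -0.97951407,  1.08659921],
       [ 0.   
[... 348 characters left out ...]
0.7885543 , -0.90478812],
       [-0.00427783, -0.84980852, -0.52707417,  0.61578385],
       [ 0.        ,  0.        ,  0.        ,  1.        ]])}
wrist {'mtx': array([[325.78865185,   0.        , 316.81577293],
       [  0.        , 325.78865185, 196.5389533 ],
       [  0.        ,   0.        ,   1.        ]]), 'k1': -0.06889513462116816, 'hand_eye': array([[ 4.18474349e-04, -9.62443711e-01, -2.71480989e-01,
         7.55321004e-02],
       [ 9.99999119e-01,  6.08360638e-05,  1.32577494e-03,
         5.35352863e-04],
       [-1.25946792e-03, -2.71481305e-01,  9.62442889e-01,
        -1.61498716e-01],
       [ 0.00000000e+00,  0.00000000e+00,  0.00000000e+00,
         1.00000000e+00]])}
```

View pics/top0.png

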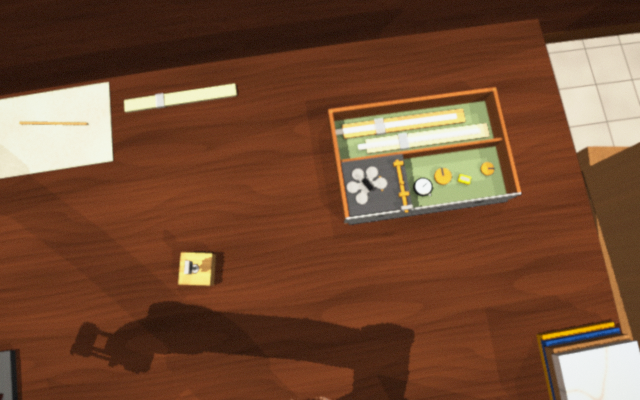

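View pics/side0.png

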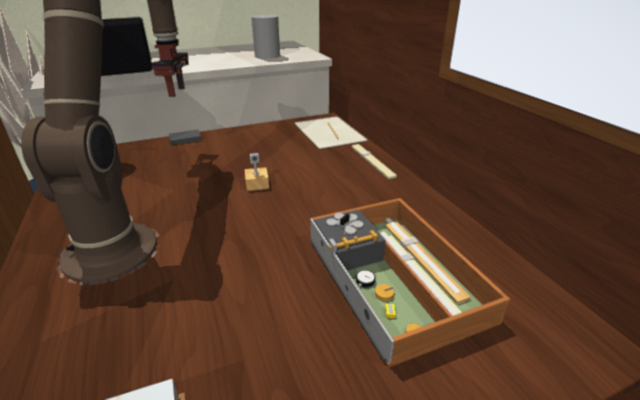

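```bash
cat > h.py <<'E'
from workcell import manip, planner, readout, imaging, order
import cv2, numpy as np
from scipy.spatial.transform import Rotation as R
def rv(phi):  # tool down, tool x at yaw phi, tool y at phi-90deg
    c,s=np.cos(phi),np.sin(phi)
    return R.from_matrix([[c,s,0],[s,-c,0],[0,0,-1]]).as_rotvec()
def T(pos,rot):
    M=np.eye(4);M[:3,:3]=R.from_rotvec(rot).as_matrix();M[:3,3]=pos;return M
def shot(name,fn):
    s=readout.read_state();p=imaging.camera_params(name)
    P=p["pose"] if name!="wrist" else T(s["eef_pos"],s["ee_rot"])@p["hand_eye"]
    im=imaging.camera(name);cv2.imwrite(f"pics/{fn}.png",im[:,:,::-1]);np.save(f"pics/{fn}_P.npy",P);return im,P
def cast(name,P,uv,z):
    p=imaging.camera_params(name);uv=np.array(uv,float).reshape(-1,1,2)
    n=cv2.undistortPoints(uv,p["mtx"],np.array([p["k1"],0,0,0])).reshape(-1,2)
    d=np.c_[n,np.ones(len(n))]@P[:3,:3].T
    return P[:3,3]+d*((z-P[2,3])/d[:,2])[:,None]
def yaw():
    m=R.from_rotvec(readout.read_state()["ee_rot"]).as_matrix();return np.arctan2(m[1,0],m[0,0])
E
python3 - <<'E'
from h import *
P=imaging.camera_params("top")["pose"]
print(cast("top",P,[[368,184],[346,218],[520,193],[496,90],[330,108]],.07))
print(cast("top",P,[[197,269]],.04))
print(yaw())
for pos in ([.3,.2,.22],[.52,-.17,.26]):
  for ph in np.arange(-180,180,30): print(pos,ph,planner.solve_ik(pos,rv(np.radians(ph))) is not None)
E
```

```text
[[ 0.55678207 -0.21490217  0.07      ]
 [ 0.488354   -0.15396119  0.07      ]
 [ 0.48524089 -0.55004128  0.07      ]
 [ 0.73580915 -0.55305145  0.07      ]
 [ 0.74806831 -0.15886897  0.07      ]]
[[0.42874199 0.1902992  0.04      ]]
2.728768663056286
[0.3, 0.2, 0.22] -180 True
[0.3, 0.2, 0.22] -150 True
[0.3, 0.2, 0.22] -120 True
[0.3, 0.2, 0.22] -90 True
[0.3, 0.2, 0.22] -60 True
[0.3, 0.2, 0.22] -30 True
[0.3, 0.2, 0.22] 0 True
[0.3, 0.2, 0.22] 30 True
[0.3, 0.2, 0.22] 60 True
[0.3, 0.2, 0.22] 90 True
[0.3, 0.2, 0.22] 120 True
[0.3, 0.2, 0.22] 150 True
[0.52, -0.17, 0.26] -180 True
[0.52, -0.17, 0.26] -150 True
[0.52, -0.17, 0.26] -120 True
[0.52, -0.17, 0.26] -90 True
[0.52, -0.17, 0.26] -60 True
[0.52, -0.17, 0.26] -30 True
[0.52, -0.17, 0.26] 0 True
[0.52, -0.17, 0.26] 30 True
[0.52, -0.17, 0.26] 60 True
[0.52, -0.17, 0.26] 90 True
[0.52, -0.17, 0.26] 120 True
[0.52, -0.17, 0.26] 150 True
```

```bash
python3 - <<'E'
from h import *
y0=np.pi
manip.goto([.428,.19,.25],rv(y0)); a,_=shot("wrist","key1")
print(readout.read_state()["q"],readout.read_state()["clock"])
manip.goto([.553,-.225,.25],rv(y0)); b,_=shot("wrist","lock1")
print(readout.read_state()["q"],readout.read_state()["clock"])
E
```

```text
[-0.6537898   0.11254162  0.14319877  1.93088714 -0.01816359  1.09938473
  1.0689994 ] 1.7583
[-0.11268139  0.36975739  0.55888559  1.66120225 -0.21034283  1.17135705
  2.07128928] 3.4
```

View pics/key1.png

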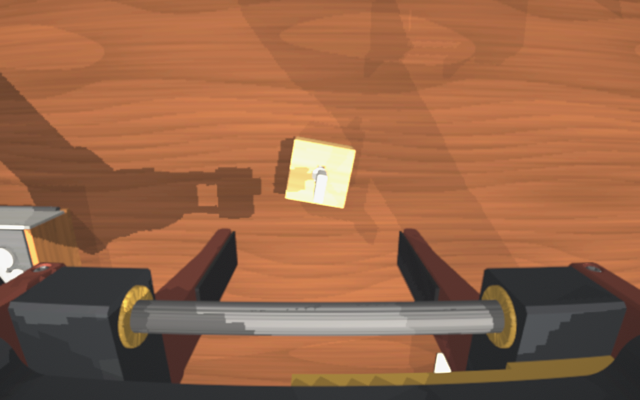

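View pics/lock1.png

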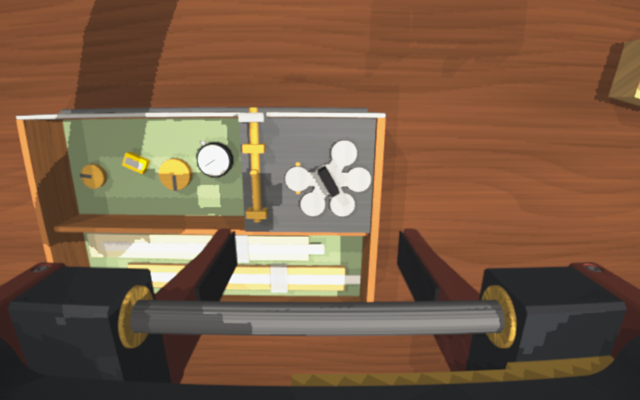

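```bash
python3 - <<'E'
import cv2,numpy as np
a=cv2.imread("pics/key1.png")[120:225,260:380];b=cv2.imread("pics/lock1.png")[100:240,235:395]
a=cv2.resize(a,None,fx=4,fy=4,interpolation=2)[:, :400];a=cv2.resize(cv2.imread("pics/key1.png")[125:220,275:365],None,fx=4,fy=4,interpolation=0)
b=cv2.resize(b,None,fx=2.7,fy=2.7,interpolation=0)
H=max(a.shape[0],b.shape[0]);f=lambda i:np.pad(i,((0,H-i.shape[0]),(0,0),(0,0)))
o=np.hstack([f(a),f(b)]);print(o.shape,a.shape);cv2.imwrite("pics/crop1.png",o)
E
```

```text
(380, 792, 3) (380, 360, 3)
```

View pics/crop1.png

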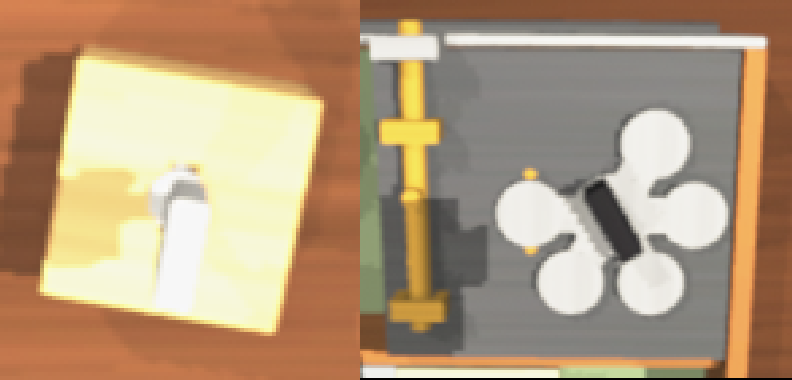

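```bash
python3 - <<'E'
from h import *
im=cv2.imread("pics/lock1.png");P=np.load("pics/lock1_P.npy")
w=lambda uv,z:cast("wrist",P,uv,z)
g=im.max(2);m=np.zeros_like(g);m[150:215,300:350]=(g[150:215,300:350]<70)
c=max(cv2.findContours(m,0,1)[0],key=cv2.contourArea);r=cv2.minAreaRect(c);print("bar",r,cv2.contourArea(c))
b=w(cv2.boxPoints(r),.095);e=[b[1]-b[0],b[2]-b[1]];l=max(e,key=np.linalg.norm);print("bar c",b.mean(0),[np.linalg.norm(x) for x in e],"ang",np.arctan2(l[1],l[0])%np.pi)
# petals
m=((im.min(2)>190)).astype(np.uint8);m[:135]=0;m[220:]=0;m[:,:280]=0;m[:,375:]=0
d=cv2.distanceTransform(m,cv2.DIST_L2,5);pk=(d==cv2.dilate(d,np.ones((15,15))))&(d>8);_,_,_,cc=cv2.connectedComponentsWithStats(pk.astype(np.uint8))
X=w(cc[1:],.077)[:,:2];print(X,d.max())
s=np.linalg.lstsq(np.c_[2*X,np.ones(len(X))],(X**2).sum(1),rcond=None)[0];print("petal c",s[:2],np.sqrt(s[2]+s[:2]@s[:2]),np.degrees(np.arctan2(*(X-s[:2]).T[::-1])))
# marks
h=cv2.cvtColor(im,cv2.COLOR_BGR2HSV);m=cv2.inRange(h,(8,120,120),(32,255,255))
_,_,st,cc=cv2.connectedComponentsWithStats(m[150:210,285:312].copy());print("marks",st,w(cc[1:]+[285,150],.072))
# key
im=cv2.imread("pics/key1.png");P=np.load("pics/key1_P.npy")
m=((im[:,:,2]>225)&(im[:,:,1]>205)).astype(np.uint8);m=cv2.morphologyEx(m,cv2.MORPH_CLOSE,np.ones((3,3)))
c=max(cv2.findContours(m[120:220,270:370],0,1)[0],key=cv2.contourArea)+[270,120]
r=cv2.minAreaRect(c);b=w(cv2.boxPoints(r),.04);print("block",b.mean(0),b,np.degrees(np.arctan2(*(b[1]-b[0])[1::-1])))
m=((im.min(2)>225)).astype(np.uint8)[165:206,305:335].copy();c=max(cv2.findContours(m,0,1)[0],key=cv2.contourArea)+[305,165];r=cv2.minAreaRect(c);print(r)
b=w(cv2.boxPoints(r),.108);print("bow",b.mean(0),b)
for pos,ps in(([.553,-.213,.08],(30,90,210,270)),([.553,-.245,.13],(0,-97,180,83)),([.428,.19,.12],(-10,170))):
  for ph in ps:
    q=planner.solve_ik(pos,rv(np.radians(ph)));print(pos,ph,None if q is None else np.round(q,2))
E
```

```text
bar ((327.8615417480469, 181.0076904296875), (29.644298553466797, 8.43436050415039), 60.2551155090332) 217.0
bar c [ 0.55171139 -0.21073278  0.095     ] [np.float64(0.008329559599012788), np.float64(0.030176202129394758)] ang 0.5205797658937159
[[ 0.52612111 -0.19383192]
 [ 0.55326941 -0.24221796]
 [ 0.55349963 -0.17789344]
 [ 0.5810751  -0.22631953]
 [ 0.58102979 -0.19356206]] 12.190699
petal c [ 0.55359218 -0.21006603] 0.032036952528277055 [149.41890273 -90.57517117  90.1648151  -30.60021373  31.02729465]
marks [[   0    0   27   60 1599]
 [  11   12    4    4   14]
 [  11   42    4    2    7]] [[ 0.53826733 -0.24211748  0.072     ]
 [ 0.56958443 -0.24230237  0.072     ]]
block [0.43066746 0.19590272 0.04      ] [[0.45944285 0.15357094 0.04      ]
 [0.38933704 0.16704078 0.04      ]
 [0.40125202 0.23654864 0.04      ]
 [0.47263794 0.22645053 0.04      ]] 169.12396168786174
((320.1849060058594, 188.65426635742188), (10.244386672973633, 27.879703521728516), 10.784297943115234)
bow [0.43072325 0.19563003 0.108     ] [[0.44335091 0.18828074 0.108     ]
 [0.41620058 0.19329142 0.108     ]
 [0.4180497  0.20287084 0.108     ]
 [0.44529179 0.19807711 0.108     ]]
[0.553, -0.213, 0.08] 30 [-0.4   0.75  1.02  1.86 -0.77  0.99 -0.08]
[0.553, -0.213, 0.08] 90 [-0.27  0.63  0.79  1.85 -0.57  0.9   0.8 ]
[0.553, -0.213, 0.08] 210 [ 0.    0.53  0.39  1.83 -0.26  0.82  2.62]
[0.553, -0.213, 0.08] 270 [ 0.98  0.76 -1.04  1.77  0.75  1.06  2.82]
[0.553, -0.245, 0.13] 0 [-0.44  0.84  1.28  1.8  -0.87  1.2  -0.46]
[0.553, -0.245, 0.13] -97 [ 1.03  0.71 -1.05  1.7   0.67  1.14  2.81]
[0.553, -0.245, 0.13] 180 [-0.04  0.51  0.52  1.77 -0.3   0.94  2.18]
[0.553, -0.245, 0.13] 83 [-0.26  0.6   0.86  1.79 -0.54  1.01  0.7 ]
[0.428, 0.19, 0.12] -10 [-1.45  0.57  1.27  2.13 -0.69  0.95 -1.53]
[0.428, 0.19, 0.12] 170 [-0.9   0.29  0.45  2.1  -0.18  0.79  1.06]
```

```bash
python3 - <<'E'
from h import *
def st(t):
    s=readout.read_state();print(t,round(s["clock"],2),s["eef_pos"].round(4),"F",s["wrist_force"].round(1),"M",s["ft_torque"].round(2),"w",round(s["gripper_width"],4),"g",round(s["grip_force"],1),"phi",round(np.degrees(yaw()),1))
c=[.553,-.2105]; a=np.radians(30)
manip.goto([*c,.14],rv(a));st("above")
manip.move_linear([*c,.081],speed=.1);st("down")
manip.close_gripper(20);st("grip")
for k in range(1,7):
    manip.goto([*c,.081],rv(a+np.radians(61.5)*k/6));st(k)
manip.ungrasp();st("open")
manip.move_linear([*c,.14],speed=.15)
manip.goto([.553,-.235,.21],rv(np.pi));im,P=shot("wrist","lock2");st("end")
cv2.imwrite("pics/crop2.png",cv2.resize(im[90:290,230:410,::-1],None,fx=3,fy=3,interpolation=0))
E
```

```text
above 5.32 [ 0.5531 -0.2104  0.1401] F [ 0.2 -0.2  0.2] M [-0.04  0.09 -0.03] w 0.0875 g 0.0 phi 30.1
down 6.06 [ 0.5531 -0.2109  0.0812] F [ 0.  -0.5 -0.6] M [-0.05  0.09 -0.01] w 0.0874 g 0.0 phi 30.0
grip 7.23 [ 0.5539 -0.2122  0.0812] F [ 3.4 -5.6 -4.3] M [-1.03 -0.67  0.01] w 0.0097 g 20.0 phi 30.0
1 7.5 [ 0.554  -0.2123  0.0812] F [ 5.1 -6.  -5. ] M [-1.2  -0.82 -0.02] w 0.0096 g 20.0 phi 40.3
2 7.77 [ 0.5541 -0.2123  0.0812] F [ 5.2 -6.1 -6.3] M [-1.29 -0.93  0.01] w 0.0099 g 20.0 phi 50.5
3 8.03 [ 0.5542 -0.2124  0.0812] F [ 4.8 -6.2 -5.8] M [-1.35 -1.04  0.04] w 0.0101 g 20.0 phi 60.8
4 8.3 [ 0.5544 -0.2125  0.0812] F [ 5.9 -5.9 -7.4] M [-1.3  -1.13  0.07] w 0.01 g 20.0 phi 71.0
5 8.57 [ 0.5545 -0.2125  0.0812] F [ 6.1 -5.5 -8.5] M [-1.32 -1.25  0.17] w 0.0104 g 20.0 phi 81.3
6 8.83 [ 0.5547 -0.2126  0.0812] F [ 6.7 -6.1 -8.5] M [-1.32 -1.4   0.01] w 0.0102 g 20.0 phi 91.5
open 10.09 [ 0.553  -0.2105  0.081 ] F [ 0.1 -0.2 -0.2] M [-0.03  0.02 -0.  ] w 0.0881 g 0.0 phi 91.5
end 11.89 [ 0.5527 -0.2347  0.2091] F [-0.3  0.9  0.8] M [0.04 0.01 0.04] w 0.0875 g 0.0 phi 179.9
```

View pics/crop2.png

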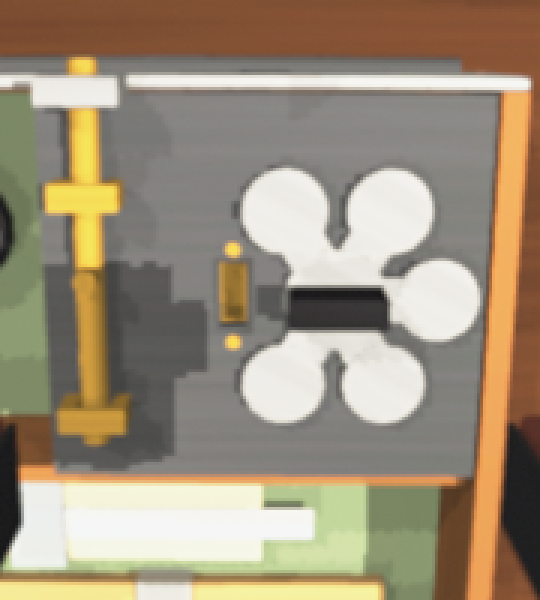

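```bash
python3 - <<'E'
from h import *
im=cv2.imread("pics/lock2.png");P=np.load("pics/lock2_P.npy")
w=lambda uv,z:cast("wrist",P,uv,z)
h=cv2.cvtColor(im,cv2.COLOR_BGR2HSV);m=cv2.inRange(h,(8,120,90),(32,255,255))
n,_,s,cc=cv2.connectedComponentsWithStats(m[165:215,295:320].copy());print("marks",s,w(cc[1:]+[295,165],.072))
m=((im.min(2)>180)).astype(np.uint8);m[:140]=0;m[235:]=0;m[:,:300]=0;m[:,395:]=0
d=cv2.distanceTransform(m,cv2.DIST_L2,5);pk=(d==cv2.dilate(d,np.ones((15,15))))&(d>8);_,_,_,cc=cv2.connectedComponentsWithStats(pk.astype(np.uint8))
X=w(cc[1:],.077)[:,:2]
s=np.linalg.lstsq(np.c_[2*X,np.ones(len(X))],(X**2).sum(1),rcond=None)[0];print("petal c",s[:2],np.sqrt(s[2]+s[:2]@s[:2]),np.degrees(np.arctan2(*(X-s[:2]).T[::-1]))%60)
E
```

```text
marks [[   0    0   25   50 1048]
 [  10    6    5    5   19]
 [   8   13    9   19  165]
 [  10   37    5    4   18]] [[ 0.53861971 -0.2422586   0.072     ]
 [ 0.55200986 -0.24239063  0.072     ]
 [ 0.56852766 -0.24246872  0.072     ]]
petal c [ 0.55358436 -0.21043944] 0.03171376304469102 [28.88876104 29.61830262 29.29543878 30.46016282 29.02190852]
```

```bash
cat >> h.py <<'E'
def st(t):
    s=readout.read_state();print(t,round(s["clock"],2),s["eef_pos"].round(4),"F",s["wrist_force"].round(1),"M",s["ft_torque"].round(2),"w",round(s["gripper_width"],4),"g",round(s["grip_force"],1),"phi",round(np.degrees(yaw()),1))
E
python3 - <<'E'
from h import *
c=[.4307,.1957];a=np.radians(169.5)
manip.goto([*c,.17],rv(a))
manip.move_linear([*c,.074],speed=.12);st("down")
manip.close_gripper(45);st("grip")
manip.move_linear([*c,.15],speed=.1);st("lift")
manip.goto([.554,-.2435,.18],rv(np.radians(179.6)));st("above")
manip.move_linear([.554,-.2435,.14],speed=.1);st("low")
im,P=shot("wrist","in1");s,_=shot("side","in1s")
o=np.hstack([cv2.resize(im[130:330,210:410],(400,400)),cv2.resize(s[160:260,300:400],(400,400))]);cv2.imwrite("pics/crop3.png",o[:,:,::-1])
E
```

```text
down 14.49 [0.4312 0.1957 0.0745] F [-0.2  0.5  0.6] M [ 0.01 -0.01  0.05] w 0.0878 g 0.0 phi 169.5
grip 15.67 [0.4306 0.1953 0.0739] F [-1.  -1.9 -0.2] M [-0.44  0.04  0.02] w 0.0099 g 45.0 phi 169.5
lift 16.57 [0.4304 0.1956 0.1496] F [ 0.2  0.4 -0.9] M [ 0.   -0.    0.02] w 0.0096 g 45.0 phi 169.5
above 18.25 [ 0.5544 -0.2419  0.1796] F [-0.4  0.7  0. ] M [ 0.04 -0.01  0.03] w 0.0097 g 45.0 phi 179.7
low 18.8 [ 0.5541 -0.2433  0.14  ] F [ 0.1  0.3 -0.6] M [ 0.02 -0.06  0.03] w 0.0095 g 45.0 phi 179.6
```

View pics/crop3.png

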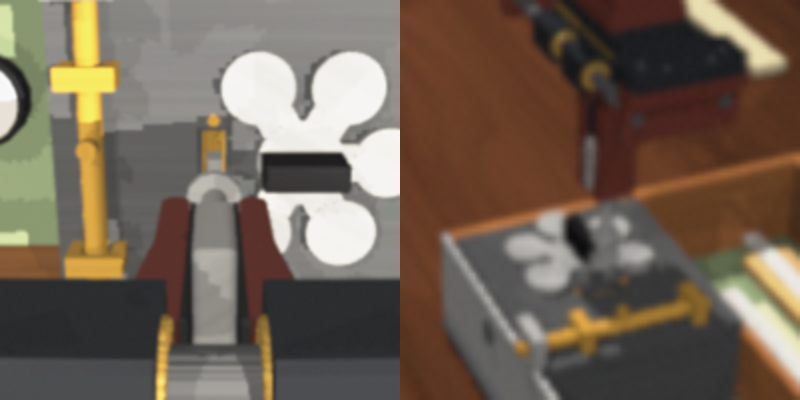

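```bash
python3 - <<'E'
from h import *
for z in (.132,.128,.125,.122,.119,.117,.115):
    manip.move_linear([.554,-.2435,z],speed=.03);st(z)
    f=readout.read_state()["wrist_force"]
    if abs(f[2])>6 or np.hypot(*f[:2])>8: break
E
```

```text
0.132 19.32 [ 0.5539 -0.2435  0.1318] F [ 0.1 -0.4 -0.2] M [ 0.02 -0.04 -0.01] w 0.0098 g 45.0 phi 179.6
0.128 19.6 [ 0.5539 -0.2435  0.1278] F [ 0.4 -0.7 -0.6] M [-0.01  0.    0.02] w 0.0097 g 45.0 phi 179.6
0.125 19.85 [ 0.5539 -0.2434  0.1248] F [ 0.1 -0.8 -0.9] M [ 0.05  0.07 -0.05] w 0.0099 g 45.0 phi 179.6
0.122 20.1 [ 0.5539 -0.2434  0.1218] F [ 0.7 -0.4 -0.4] M [ 0.04 -0.01  0.01] w 0.0095 g 45.0 phi 179.6
0.119 20.35 [ 0.5539 -0.2435  0.1188] F [0.8 0.1 0.3] M [ 0.01 -0.01 -0.  ] w 0.01 g 45.0 phi 179.6
0.117 20.6 [ 0.5539 -0.2435  0.1169] F [-0.8 -0.3  0.1] M [ 0.04  0.02 -0.02] w 0.0099 g 45.0 phi 179.6
0.115 20.85 [ 0.554  -0.2436  0.1149] F [ 0.  -0.7 -0.1] M [-0.05 -0.04 -0.  ] w 0.0096 g 45.0 phi 179.6
```

```bash
python3 - <<'E'
from h import *
x,y=.554,-.2435;p0=np.radians(179.6);z=.115
while z>.097:
    z-=.0012
    manip.move_linear([x,y,z],speed=.03);st(round(z,4))
    s=readout.read_state()
    if s["wrist_force"][2]>6:
        if s["eef_pos"][2]<.1085 and s["wrist_force"][2]>9: break
        for d in(.08,-.08,0): manip.goto([x,y,z],rv(p0+d))
        st("wig")
    if readout.read_state()["wrist_force"][2]>22: break
E
```

```text
0.1138 21.1 [ 0.554  -0.244   0.1138] F [ 0.6 -1.5 -2. ] M [-0.39 -0.02 -0.02] w 0.0096 g 45.0 phi 179.6
0.1126 21.35 [ 0.554  -0.2442  0.1126] F [-0.1 -3.2 -0.3] M [-0.9  -0.05  0.07] w 0.0102 g 45.0 phi 179.6
0.1114 21.6 [ 0.554  -0.2442  0.1114] F [ 0.8 -5.1 -1.8] M [-1.41 -0.11  0.05] w 0.0092 g 45.0 phi 179.6
0.1102 21.85 [ 0.554  -0.2441  0.1102] F [ 0.3 -5.5 -0.2] M [-1.63 -0.03 -0.  ] w 0.0098 g 45.0 phi 179.6
0.109 22.1 [ 0.5541 -0.244   0.1096] F [-0.9 -4.2  5.1] M [-1.24  0.34  0.02] w 0.01 g 45.0 phi 179.6
0.1078 22.35 [ 0.5542 -0.2433  0.1084] F [-1.5 -2.9  5.8] M [-0.76  0.42  0.02] w 0.0097 g 45.0 phi 179.6
0.1066 22.6 [ 0.5541 -0.2431  0.1069] F [-0.6 -2.2  4.1] M [-0.67  0.28  0.03] w 0.0095 g 45.0 phi 179.6
0.1054 22.85 [ 0.5541 -0.2432  0.1058] F [-2.1 -2.4  6.3] M [-0.59  0.52  0.01] w 0.0099 g 45.0 phi 179.6
wig 23.61 [ 0.5541 -0.2434  0.1058] F [-2.2 -2.4  6.6] M [-0.58  0.53  0.11] w 0.0098 g 45.0 phi 179.6
0.1042 23.86 [ 0.5542 -0.2435  0.1057] F [-5.4 -1.8 15.9] M [-0.3   1.25  0.04] w 0.0099 g 45.0 phi 179.6
```

```bash
python3 - <<'E'
from h import *
p0=np.radians(179.6)
for d in (.1,.25,.4,.6,.8,1.0,1.2,1.4,1.55,1.63):
    manip.goto([.5543,-.2435,.1050],rv(p0-d));st(d)
    if abs(readout.read_state()["ft_torque"][2])>.6 or np.linalg.norm(readout.read_state()["wrist_force"])>35: print("stop");break
E
```

```text
0.1 24.11 [ 0.5543 -0.2433  0.1058] F [-4.1 -2.  11.1] M [-0.45  0.96 -0.  ] w 0.0095 g 45.0 phi 173.8
0.25 24.36 [ 0.5543 -0.2433  0.1058] F [-2.5 -2.1 10.4] M [-0.42  0.94 -0.03] w 0.0097 g 45.0 phi 165.2
0.4 24.61 [ 0.5544 -0.2432  0.1058] F [-2.9 -1.2 11.2] M [-0.4   0.92 -0.01] w 0.0101 g 45.0 phi 156.6
0.6 24.89 [ 0.5545 -0.2431  0.1058] F [-3.4 -1.5 12.3] M [-0.35  0.93 -0.02] w 0.0098 g 45.0 phi 145.2
0.8 25.18 [ 0.5545 -0.243   0.1058] F [-3.4 -1.  12.3] M [-0.37  0.91 -0.1 ] w 0.0096 g 45.0 phi 133.7
1.0 25.46 [ 0.5545 -0.2431  0.1058] F [-3.3 -0.5 13.3] M [-0.34  0.86 -0.02] w 0.0097 g 45.0 phi 122.3
1.2 25.74 [ 0.5546 -0.243   0.1058] F [-3.3 -0.1 12.8] M [-0.3   0.92 -0.03] w 0.0099 g 45.0 phi 110.8
1.4 26.02 [ 0.5547 -0.243   0.1058] F [-3.3 -1.  11.6] M [-0.22  0.89 -0.01] w 0.0099 g 45.0 phi 99.4
1.55 26.27 [ 0.5548 -0.243   0.1058] F [-2.5 -0.6 12.5] M [-0.21  0.83  0.01] w 0.0098 g 45.0 phi 90.8
1.63 26.52 [ 0.5548 -0.243   0.1058] F [-2.7 -0.2 12.6] M [-0.17  0.8   0.03] w 0.0098 g 45.0 phi 86.2
```

```bash
python3 - <<'E'
from h import *
p0=np.radians(179.6)
manip.goto([.5545,-.2433,.1050],rv(p0-1.69));st(1.69)
M=[]
for i in range(10): manip.pause(.05);M.append(readout.read_state()["ft_torque"][2])
print(np.mean(M))
a,_=shot("top","fin_t");s,_=shot("side","fin_s");w,_=shot("wrist","fin_w")
f=lambda i:cv2.resize(i,(400,300),interpolation=2)
t0=cv2.imread("pics/top0.png")[:,:,::-1];s0=cv2.imread("pics/side0.png")[:,:,::-1]
o=np.vstack([np.hstack([f(s0[195:270,305:405]),f(s[195:270,305:405])]),np.hstack([f(a[145:220,330:430]),f(w[100:400,120:520])])])
cv2.imwrite("pics/crop4.png",o[:,:,::-1])
E
```

```text
1.69 26.77 [ 0.5549 -0.243   0.1058] F [-3.7 -0.8 12.2] M [-0.27  0.89  0.02] w 0.0096 g 45.0 phi 82.8
0.06389815444496799
```

View pics/crop4.png

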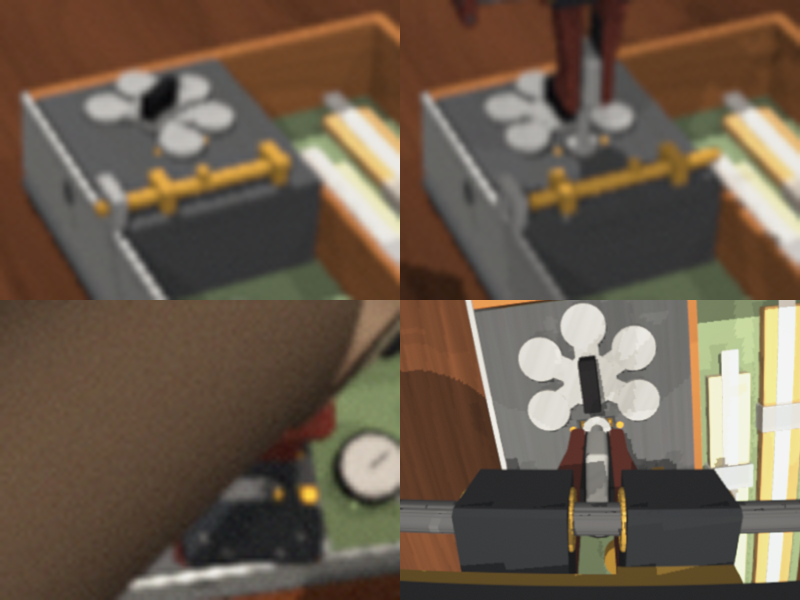

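```bash
python3 -c "
from h import *
st('fin');print(order.finish_job())"
```

```text
fin 27.43 [ 0.5549 -0.243   0.1058] F [-2.4 -1.1 12.5] M [-0.33  0.78  0.09] w 0.0098 g 45.0 phi 82.8
the job is handed in; nothing more can be done
None
```

I handed the job in at 27.4 s, but `finish_job` returned no verdict: the shutter is one click on, the key is home and held at a 45 N grip about 1.69 rad clockwise, and the side picture shows the bolt clear of its keeper.

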